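# Bolt down the lid of the reactor guard box

## Task

The lid of the guard box is shut but not bolted yet. With one fingertip press the sprung thumb plate of the safety catch right down and keep it down while the other fingertip pushes the bolt by its upright knob fully home into the keeper; only then let the catch spring back up behind it, and come away. Nothing is to be picked up: leave the spanner, the sample bottle and the crucible where they are.

Things in the scene. Friction and masses are not known exactly. Their poses are not given: they have to be found in the camera images.
- guard: guard box, fixed: pale green frame, clear sides, 320 (its x) x 380 (its y) x 150 mm high. Flat grey top at 150 mm: lid with window on the -y side, fixed deck strip on the +y side, seam at its y = +70 mm; low steel lid pull (bar along y, 31 mm high) at its x = +138 mm. Origin: centre of the underside.
- latch: steel slide-bolt unit on the box top, across the seam. Origin: on the lid's surface under the bolt's centre line, level with the catch's tooth; +y = the way the bolt slides home, z up. mm: base plate x -22..104, y -70..42, 5 thick; 12 mm bolt along y at x 0, z 16; guides (10 long in y, 26 wide, top z 27) at y -60 and +34; keeper at y +66; catch's hinge cheeks x 83..101, top z 42.
- bolt (a joint): travel of the bolt in m: 0 = drawn right back, 0.036 = fully home against its stop. Stays where it is left; about 2 N to slide. While the catch is up it is blocked after at most 7 mm; in its half-way notch the catch jams it if let up too early.
- knob (a point): centre of the top of the bolt's upright round knob, 18 mm diameter, latch frame z 27..58 mm, x = 0, y = -19.5 mm + bolt travel. A notched steel lug (latch x 8..23, z 24..42, 19 mm long in y, centred on the knob's y) stands beside it and travels with it; the carriage under the knob is 18 mm wide, top z 27.
- catch (a joint): angle of the spring catch in rad: 0 = up (locking), 0.18 = right down on its stop; the tooth clears the bolt's lug beyond 0.10. Sprung up: about 3 N at the middle of the thumb plate starts it, about 7 N holds it right down.
- thumb_plate (a point): middle of the top face of the catch's ribbed thumb plate: flat, 32 mm wide (latch x 36..68), 64 mm long (latch y -56..8), top z 40 mm when up. Hinged on a pin along y at x 92, z 34 mm: it can be pressed anywhere along its length and a fingertip may slide along it. Its middle goes down 7 mm to the stop.
- spanner: loose steel open-end spanner, 150 mm long, 30 mm wide, 7 mm thick, lying along its x on the lid. Origin: centre of its underside.
- vial: loose amber sample bottle, 32 mm diameter, 60 mm high, standing on the deck strip. Origin: centre of its underside.
- crucible: loose white ceramic crucible, 54 mm diameter at the rim, 45 mm high, standing on the bench beside the guard box. Origin: centre of its underside.
Things that resemble listed ones, but are neither listed nor needed, are in the scene too. Several things have the shape of the spanner; the one meant has the colours described above.

How it is judged (in metres and radians):
On the way:
1. the bolt is fully home (within 3 mm of its stop) while the catch is still held down (beyond 0.10 rad) (value of joint bolt above 0.033 m and value of joint catch above 0.1 rad), for 0.1 s.
At the end, for the whole second after the job is handed in: The bolt is fully home in the keeper (within 3 mm of its stop), the catch has sprung back up behind it (below 0.03 rad), and the bystanders are at rest where they stood (value of joint bolt above 0.033 m and value of joint catch below 0.03 rad and linear speed of each of vial, spanner, crucible below 0.02 m/s); the robot touches nothing.
It fails at once if the catch came up while the bolt was part-way (value of joint bolt between 0.0115 and 0.031 m and value of joint catch below 0.05 rad).
It fails at once if the spanner was moved (over 15 mm) (distance of spanner from where it was at the start of the episode above 0.015 m).
It fails at once if the sample bottle was moved (over 15 mm) (distance of vial from where it was at the start of the episode above 0.015 m).
It fails at once if the crucible was moved (over 15 mm) (distance of crucible from where it was at the start of the episode above 0.015 m).
It also fails if it takes over 40 s, if anything falls off the work surface, if the arm or the gripper's body presses on something with over 40 N, if the wrist force passes 120 N, or if a joint passes its speed limit or range.

## Robot

A 6-joint arm with a two-finger parallel gripper is mounted at the origin on the work surface. World frame = base frame: x ahead of the robot, y to its left, z up, the work surface at z = 0. Lengths are in m, angles in degrees, forces in N, time in s.
With the tool pointing down it reaches from about 0.4 to 0.825 m from the base axis. Payload 7 kg.
Tool frame: the origin (TCP) lies midway between the tips of the shut fingers; the grasp point (between the pads) lies r.grasp_offset behind it (r.grasp_offset is the distance from the TCP to the grasp point, in m); z points along the fingers, y is the direction in which the jaws open and shut (so a half turn about z gives the same grasp; the last joint's range is limited). The gripper opens to 88 mm and grips with 3 to 60 N. Pads are 19 mm wide; open, the fingers measure 130 mm over their backs; the gripper's body (78 mm by 193 mm) begins 47 mm behind the grasp point.
Start: joints at [81.881, 20.546, 0.682, 0, -70.136, -16.507], TCP at [0.281, 0.614, 0.227] pointing down, gripper open.
Joint ranges: [-176.03, 176.03], [-82.01, 121.73], [-58.28, 71.71], [-173.87, 95.51], [-174.79, -0.11], [-173.66, 173.66]. Speed limits (degrees/s): [136.94, 136.94, 172.46, 180, 180, 180].

## Interface

Orientations are given as [roll, pitch, yaw] about the fixed x, y, z axes, in that order (R = Rz(yaw) Ry(pitch) Rx(roll)).
In Python, from plant import status, imaging, r gives the robot as it stands.
- The arm moves only by the tool apply_moves, never from a script. Its argument "moves" is a list of rows, each a list of 6 numbers: the shift along the tool's x, y, z in units of 200 mm (1.0 is 200 mm), then the turn, a rotation vector about the tool's x, y, z in units of 90 degrees (1.0 is 90 degrees). In form: [[tx, ty, tz, rx, ry, rz], ...]. A call has 1 to 12 rows; each row is the pose to reach, as a shift and turn from the pose measured when the call began, along the tool's axes at that moment; what a row does not reach only later rows make up. A row lasts 1/8 s, in which the tool goes at most 62.5 mm and 10.7 degrees, less where a joint would pass 70% of its speed; a pose out of reach is approached as far as the arm can. A call with a number of a shift or a turn outside -1 to 1 is refused whole. A call with a gripper value outside its range is refused whole. "hand" is the closure, from -1 (fully open) to 1 (shut), set as the call begins (left out, the last holds). The fingers move at their own pace and stop on an object; "grip_force" is the grip in N (left out, the last holds). Time passes only in rows, so rows that repeat a pose let the fingers close. It gives the time, the measured TCP pose, the force and the opening at its end, in the units of the state.
- status.get_state(): the state, without advancing time (a new reading comes with each control period).
- imaging.capture(name): name is "side" or "top" or "wrist"; returns (picture, depth): 384x512x3 uint8, blue, green, red; 384x512 float32, m along the optical axis (not along the pixel's ray), 0 where there is no reading.
- imaging.camera_info(name): a dict with "fx", "fy", "cx", "cy" (pixels), "T" (4x4, takes a point from camera to world coordinates). Camera axes: x right, y up, looking along -z (the intrinsics and any distortion apply to the point x, -y, -z); pixel columns grow to the right and rows downward; lengths in m; the calibration is good to about 2 mm. A picture is of the moment at which its call begins: read the wrist's pose just before it. camera_info takes no time and is no camera call; for the wrist camera it gives the pose at the moment of the call.
- r.close_job(): hands the job in, once; it reports no verdict.
The state is a dict: "time_s": time; "joints": joint angles; "qd": joint speeds; "joint_torque": joint torques, N m; "tcp_pos": TCP position; "eef_rot": TCP orientation; "contact_force": force on the tool from outside, world axes, zero at the start; "moment": the same for the moment, N m; "gripper_width": finger opening in m.
Only numpy, scipy, OpenCV 4.12 (cv2) and the standard library are available. Lean on these libraries where they do the work, as an engineer would, in place of code of your own. Each camera call takes 0.05 s, during which the arm holds its last target.

## Working session

There is one attempt and no reset: what is moved stays moved. The work goes in short steps, Python scripts to look and compute and a tool call to move; the robot and the scene stay as the last step left them, time stands still between calls to the robot, and variables do not carry over. Pictures are saved under pics/ and viewed, and the job is handed in when it is done.

Besides the shell and the picture viewer there is one more tool, called after "Call:" as name(argument=value, ...) on one line, values as JSON. apply_moves: Moves the arm, as the interface text tells. Its arguments: {"type":"object","properties":{"moves":{"type":"array","items":{"type":"array","items":{"type":"number"}}},"hand":{"type":"number"},"grip_force":{"type":"number"}},"required":["moves"]}

```bash
ls; mkdir -p pics
python3 - <<'E'
from plant import status, imaging, r
import cv2,numpy as np
print(status.get_state(), r.grasp_offset)
for n in ("side","top"):
    p,d=imaging.capture(n); cv2.imwrite(f"pics/{n}0.png",p); np.savez(f"{n}0.npz",p=p,d=d)
    i=imaging.camera_info(n); print(n,i)
    np.savez(f"{n}0i.npz",**{k:np.array(v) for k,v in i.items() if not isinstance(v,str)})
E
```

```text
pics
{'time_s': 0.0, 'joints': array([ 8.18788045e+01,  2.05911787e+01,  6.33590978e-01, -2.03304449e-02,
       -7.01370675e+01, -1.65076874e+01]), 'qd': array([ 0.10019616, -0.05484894, -0.04355413,  0.00587623, -0.01620451,
        0.03807503]), 'joint_torque': array([ 2.98290543e-03, -5.82719851e+01,  2.93054008e+01,  6.99717969e+00,
        6.97008902e-03, -1.39109920e-04]), 'tcp_pos': array([0.28110819, 0.61312957, 0.22562355]), 'eef_rot': array([ 1.79903815e+02, -8.57418260e-03, -2.46357991e+01]), 'contact_force': array([ 0.24931973, -0.12043779, -0.55824539]), 'moment': array([-0.0046523 ,  0.0434209 ,  0.00191409]), 'gripper_width': 0.08796246551752634} 0.0188
side {'fx': 361.4031638327533, 'fy': 361.4031638327533, 'cx': 250.95535368549704, 'cy': 193.2399493643666, 'T': array([[-0.77385382,  0.43960309, -0.45595985,  0.13631621],
       [-0.63305444, -0.51433683,  0.57853237,  0.50492475],
       [ 0.01980767,  0.73634689,  0.67631421,  0.75825015],
       [ 0.        ,  0.        ,  0.        ,  1.        ]])}
top {'fx': 350.9235263468441, 'fy': 350.9235263468441, 'cx': 257.59294150182114, 'cy': 192.24832285606198, 'T': array([[ 0.01863676,  0.99538108, -0.09417632,  0.44073713],
       [-0.99945892,  0.0159938 , -0.02874129, -0.04267823],
       [-0.0271023 ,  0.09466101,  0.99514057,  1.00635205],
       [ 0.        ,  0.        ,  0.        ,  1.        ]])}
```

View pics/side0.png

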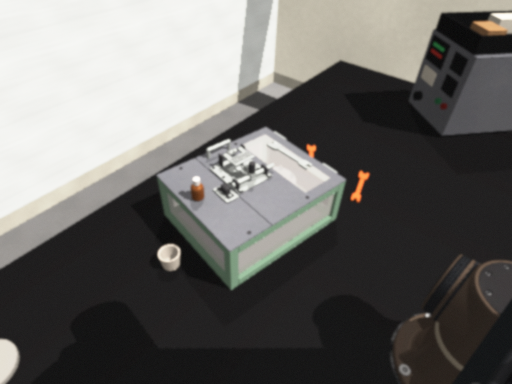

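View pics/top0.png

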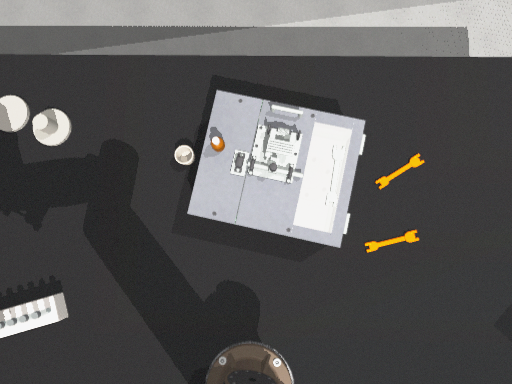

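Run:
```python
import cv2,numpy as np
a=cv2.imread("pics/top0.png")[85:255,180:375]; cv2.imwrite("pics/top0c.png",cv2.resize(a,None,fx=4,fy=3.5*4/3.5*0.85,interpolation=cv2.INTER_CUBIC) if 0 else cv2.resize(a,(780,680//1))[:600])
b=cv2.imread("pics/top0.png")[110:195,220:320]; cv2.imwrite("pics/top0d.png",cv2.resize(b,None,fx=7,fy=7,interpolation=cv2.INTER_CUBIC))
b=cv2.imread("pics/side0.png")[125:215,170:280]; cv2.imwrite("pics/side0d.png",cv2.resize(b,None,fx=6.6,fy=6.6,interpolation=cv2.INTER_CUBIC))
```

```text
(no output)
```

View pics/top0d.png

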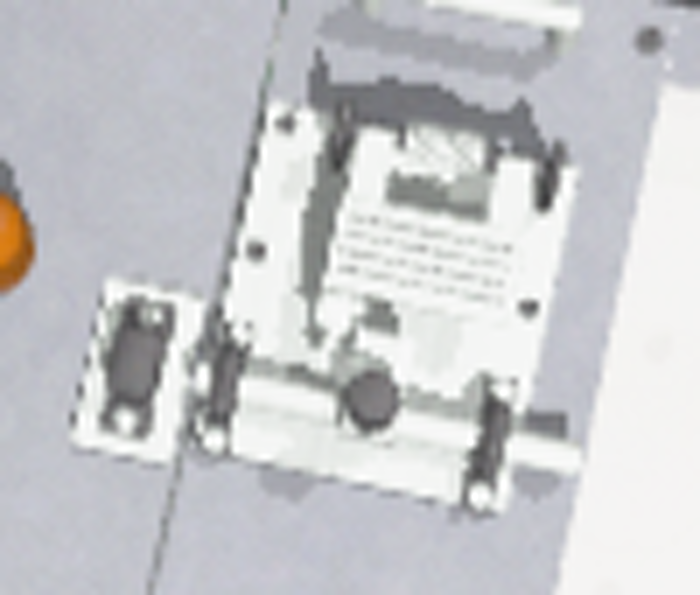

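View pics/side0d.png

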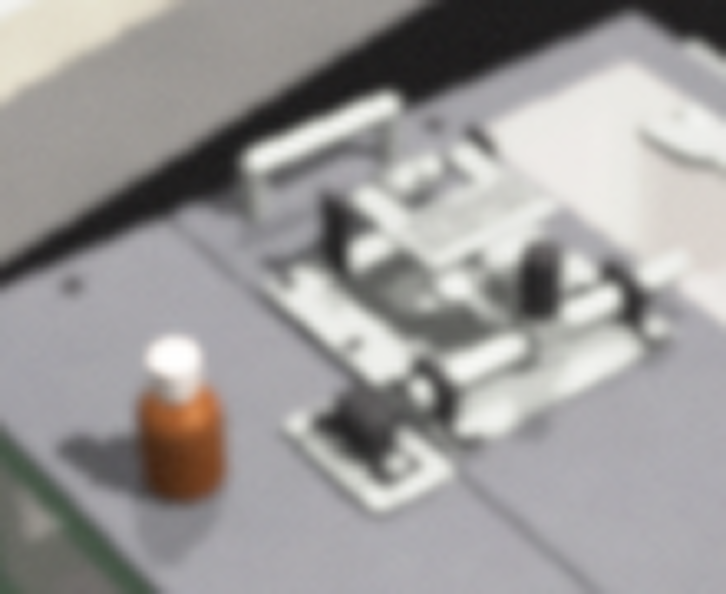

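```bash
cat > h.py <<'E'
import numpy as np,cv2
def load(n):
    i=np.load(f"{n}i.npz"); z=np.load(f"{n}.npz"); return z['p'],z['d'],i
def ray(i,u,v):
    d=np.array([(u-i['cx'])/i['fx'],-(v-i['cy'])/i['fy'],-1.0]); T=i['T']
    return T[:3,3],T[:3,:3]@d
def onz(i,u,v,z):
    o,d=ray(i,u,v); return o+d*(z-o[2])/d[2]
def proj(i,P):
    T=i['T']; c=T[:3,:3].T@(np.asarray(P)-T[:3,3]); return np.array([i['cx']+i['fx']*c[0]/-c[2], i['cy']-i['fy']*c[1]/-c[2]])
def dep(i,d,u,v):
    o,q=ray(i,u,v); return o+q*d[int(round(v)),int(round(u))]
E
python3 - <<'E'
from h import *
p,d,i=load("top0"); ps,ds,js=load("side0")
T=lambda x,y:(x/7+220-0.43,y/7+110-0.43)
k=T(370,398); print("knob top",onz(i,*k,.208), "depth",dep(i,d,*k))
# side knob top: crop (541,250)/6.6+(170,125)
ks=(541/6.6+170-.4,255/6.6+125-.4); print("knob side",onz(js,*ks,.208),dep(js,ds,*ks))
C=dict(tl=(270,100),tr=(578,168),br=(505,512),bl=(205,455))
W={n:onz(i,*T(*c),.155) for n,c in C.items()}
for n in W: print(n,W[n][:2].round(4))
L=dict(tl=(104,42),tr=(104,-70),br=(-22,-70))
# rigid fit
def fit(L,W):
    A=np.array([L[n] for n in L])/1000;B=np.array([W[n][:2] for n in L]);a=A-A.mean(0);b=B-B.mean(0)
    th=np.arctan2((a[:,0]*b[:,1]-a[:,1]*b[:,0]).sum(),(a*b).sum());R=np.array([[np.cos(th),-np.sin(th)],[np.sin(th),np.cos(th)]])
    t=B.mean(0)-R@A.mean(0); print(np.degrees(th),t,"res mm",((A@R.T+t-B)*1000).round(1).tolist()); return th,t
fit(L,W)
fit({**L,'bl':(-22,42)},W)
# seam from crop (285,0)-(150,590)
a=onz(i,*T(285,0),.15);b=onz(i,*T(150,590),.15);print("seam yaw",np.degrees(np.arctan2((a-b)[1],(a-b)[0])))
# guard corners
for q in [(218,91),(364,121),(340,246),(189,213)]: print(q,onz(i,*q,.15)[:2])
for nm,pp in (("top lid",(300,215)),): print(dep(i,d,*pp))
E
```

```text
knob top [ 0.5764734  -0.05262888  0.208     ] depth [ 0.57648478 -0.05262972  0.20793303]
knob side [ 0.57564037 -0.05172942  0.208     ] [ 0.57591571 -0.05207828  0.20765515]
tl [ 0.6919 -0.0163]
tr [ 0.6686 -0.1254]
br [ 0.546  -0.1008]
bl [0.5645 0.0041]
-11.601235796688682 [ 0.58133053 -0.03636488] res mm [[-0.3, 0.1], [0.6, -0.5], [-0.3, 0.3]]
-10.570197241484701 [ 0.580006   -0.03830468] res mm [[-2.0, 0.2], [0.8, -0.8], [-0.4, -2.2], [1.6, 2.9]]
seam yaw -11.552102216151345
(218, 91) [0.77737715 0.08702087]
(364, 121) [ 0.70345421 -0.27854846]
(340, 246) [ 0.39529691 -0.21833968]
(189, 213) [0.46798389 0.14929525]
[ 0.46791221 -0.12198115  0.15043492]
```

```bash
cat >> h.py <<'E'
from scipy.spatial.transform import Rotation as Ro
YAW=-11.55; c,s=np.cos(np.radians(YAW)),np.sin(np.radians(YAW)); RL=np.array([[c,-s],[s,c]])
ORG=np.array([.5805,-.0363])
def L2W(x,y,z): return np.r_[ORG+RL@np.array([x,y])/1000, .15+z/1000]
def W2L(P): return np.r_[RL.T@(np.asarray(P)[:2]-ORG), P[2]-.15]*1000
def rel(st,P,yaw=YAW-90):
    R=Ro.from_euler('xyz',st['eef_rot'],degrees=True); Rt=Ro.from_euler('xyz',[180,0,yaw],degrees=True)
    t=R.inv().apply(np.asarray(P)-st['tcp_pos'])/.2; w=(R.inv()*Rt).as_rotvec(degrees=True)/90
    return t.round(3),w.round(3)
E
python3 - <<'E'
from h import *
from plant import status
st=status.get_state(); P=L2W(26,-42,150); print(P,np.hypot(*P[:2])); print(rel(st,P)); print(W2L([.5764,-.0526,.208]))
E
```

```text
[ 0.59756414 -0.08265531  0.3       ] 0.6032535169050737
(array([ 2.888,  2.504, -0.367]), array([ 0.001, -0.001,  0.855]))
[ -0.75334147 -16.79084502  58.        ]
```

Call:
apply_moves(moves=[[0.1,0.08,-0.2,0,0,0.05],[0.28,0.24,-0.37,0,0,0.12],[0.46,0.4,-0.37,0,0,0.19],[0.64,0.56,-0.37,0,0,0.26],[0.8,0.7,-0.37,0,0,0.33],[0.96,0.83,-0.37,0,0,0.4]], hand=0.295)

```text
time_s: 0.85
tcp_pos: [0.3867, 0.3808, 0.2999]
eef_rot: [179.9, -0.1, -60.8]
contact_force: [-0.5, 0.1, -0.1]
gripper_width: 0.0341
```

Run:
```python
from h import *
from plant import status
st=status.get_state(); print(st['tcp_pos'],st['eef_rot'],st['time_s'],st['gripper_width']);P=L2W(26,-42,150); print(rel(st,P))
```

```text
[0.38671176 0.38078993 0.29985342] [ 1.79918292e+02 -5.76813588e-02 -6.08382122e+01] 0.85 0.03412004723533874
(array([2.537e+00, 2.080e-01, 2.000e-03]), array([ 0.001, -0.001,  0.452]))
```

Call:
apply_moves(moves=[[0.22,0.02,0,0,0,0.06],[0.45,0.04,0,0,0,0.13],[0.68,0.06,0,0,0,0.2],[0.9,0.07,0,0,0,0.26],[1.0,0.08,0,0,0,0.29]])

```text
time_s: 1.48
tcp_pos: [0.4706, 0.1963, 0.2999]
eef_rot: [179.9, -0.1, -87.2]
contact_force: [-1.2, 1.0, -0.0]
gripper_width: 0.0311
```

Run:
```python
from h import *
from plant import status
st=status.get_state(); print(st['time_s'],st['gripper_width']);P=L2W(26,-42,150); print(rel(st,P))
```

```text
1.475 0.031063160374950487
(array([ 1.425e+00, -5.650e-01,  1.000e-03]), array([ 0.001, -0.001,  0.16 ]))
```

Call:
apply_moves(moves=[[0.24,-0.1,0,0,0,0.05],[0.48,-0.2,0,0,0,0.1],[0.72,-0.3,0,0,0,0.16],[0.96,-0.4,0,0,0,0.16],[1.0,-0.42,0,0,0,0.16]])

```text
time_s: 2.1
tcp_pos: [0.5649, -0.0019, 0.2993]
eef_rot: [179.9, -0.2, -101.8]
contact_force: [-0.5, 0.2, -0.0]
gripper_width: 0.0309
```

Run:
```python
from h import *
from plant import status
st=status.get_state(); print(st['time_s'],st['gripper_width']);P=L2W(26,-42,150); print(rel(st,P))
```

```text
2.1 0.030945682442661725
(array([ 0.362, -0.242, -0.003]), array([ 0.001, -0.002, -0.002]))
```

Call:
apply_moves(moves=[[0.18,-0.12,0,0,0,0],[0.36,-0.24,0.05,0,0,0],[0.36,-0.24,0.2,0,0,0],[0.36,-0.24,0.2,0,0,0]])

```text
time_s: 2.6
tcp_pos: [0.5955, -0.0822, 0.2568]
eef_rot: [179.6, -0.2, -101.8]
contact_force: [-1.0, -0.8, 0.3]
gripper_width: 0.0308
```

Run:
```python
from h import *
from plant import status,imaging
st=status.get_state(); print(st['time_s'],W2L(st['tcp_pos']),st['eef_rot'])
for n in ("wrist","side","top"):
    i=imaging.camera_info(n); p,d=imaging.capture(n); cv2.imwrite(f"pics/{n}1.png",p); np.savez(f"{n}1.npz",p=p,d=d)
    np.savez(f"{n}1i.npz",**{k:np.array(v) for k,v in i.items() if not isinstance(v,str)})
b=cv2.imread("pics/side1.png")[90:215,160:290]; cv2.imwrite("pics/side1d.png",cv2.resize(b,None,fx=4.8,fy=4.8,interpolation=cv2.INTER_CUBIC))
```

```text
2.6 [ 23.85563496 -42.00127425 106.81144376] [ 179.58315415   -0.23370029 -101.79857465]
```

View pics/wrist1.png

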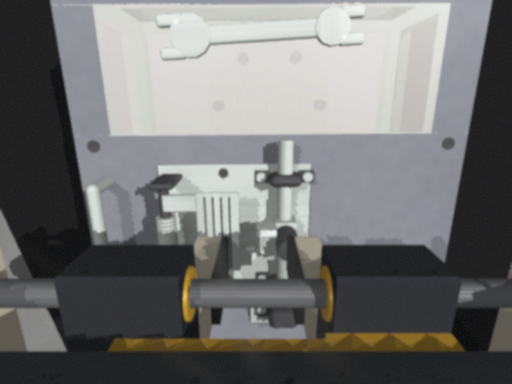

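View pics/side1d.png

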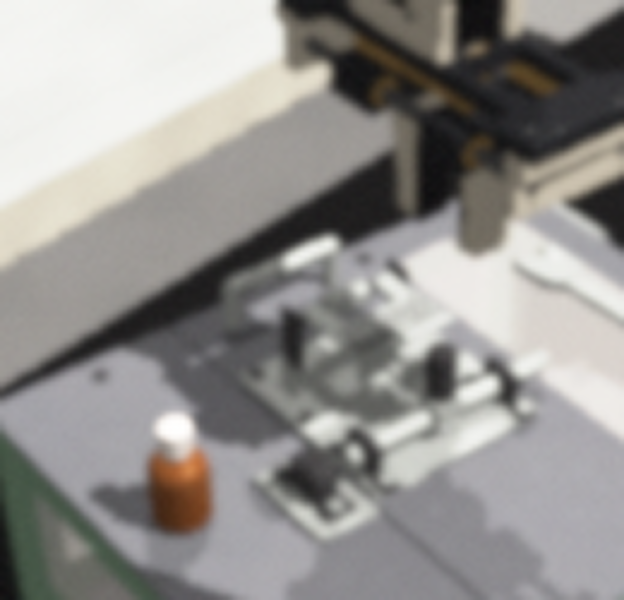

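Run:
```python
from h import *
tcp=np.array([.5955,-.0822,.2568]); R=Ro.from_euler('xyz',[179.58,-.23,-101.8],degrees=True)
for n in ("wrist1","side1","top1"):
    p,d,i=load(n); v,u=np.nonzero(d>0)
    c=np.c_[(u-i['cx'])/i['fx'],-(v-i['cy'])/i['fy'],-np.ones(len(u))]*d[v,u][:,None]
    W=c@i['T'][:3,:3].T+i['T'][:3,3]; t=R.inv().apply(W-tcp)*1000
    m=(abs(t[:,0])<25)&(abs(t[:,1])<70)&(t[:,2]>-50)&(t[:,2]<15)
    print(n,i['T'][:3,3],m.sum())
    for zb in range(-50,15,5):
        k=m&(t[:,2]>=zb)&(t[:,2]<zb+5)
        for s in (-1,1):
            q=t[k&(t[:,1]*s>0)]
            if len(q)>3: print(zb,s,"y",np.percentile(q[:,1],[3,50,97]).round(1),"x",np.percentile(q[:,0],[3,97]).round(1),len(q))
```

```text
wrist1 [ 0.58007342 -0.16157414  0.41504105] 3255
-50 -1 y [-19.4 -17.8 -15.5] x [-9.5 -1.1] 193
-50 1 y [15.4 17.8 19.2] x [-9.5 -1. ] 193
-45 -1 y [-24.7 -20.5 -15.5] x [-7.1 12. ] 130
-45 1 y [15.3 20.2 24.4] x [-7.5 12. ] 132
-40 -1 y [-25.8 -19.9 -15.6] x [ 7.2 11.9] 170
-40 1 y [15.4 20.  25.5] x [ 7.2 12. ] 167
-35 -1 y [-27.  -21.1 -15.6] x [ 5.7 11.8] 173
-35 1 y [15.4 20.7 26.9] x [ 5.7 12. ] 174
-30 -1 y [-28.1 -22.4 -15.6] x [ 2.2 11.9] 140
-30 1 y [15.3 22.  27.8] x [ 2.8 11.8] 141
-25 -1 y [-28.6 -21.7 -15.6] x [ 0.6 11.9] 198
-25 1 y [15.4 21.5 28.6] x [ 0.4 11.8] 195
-20 -1 y [-30.1 -20.7 -15.6] x [-1.7 11.9] 210
-20 1 y [15.4 20.6 29.9] x [-2.2 11.9] 212
-15 -1 y [-30.5 -21.8 -15.6] x [-5.1 11.8] 180
-15 1 y [15.4 21.2 30.3] x [-5.1 11.9] 177
-10 -1 y [-30.7 -21.2 -15.7] x [-6.7 11.8] 170
-10 1 y [15.3 21.1 30.4] x [-6.9 11.9] 162
-5 -1 y [-26.4 -16.3 -15.7] x [-7.6 11.4] 61
-5 1 y [15.4 16.5 28.9] x [-7.4 11.3] 75
side1 [0.13631621 0.50492475 0.75825015] 303
-50 -1 y [-33.  -23.7 -17.1] x [-13.   -8.3] 9
-50 1 y [19.9 32.6 36.3] x [-13.2  -0.5] 18
-45 -1 y [-34.5 -23.9 -14.9] x [-13.1  -8.5] 15
-45 1 y [19.2 34.1 36.5] x [-12.5   0.2] 15
-40 -1 y [-30.1 -19.2 -14.7] x [-12.5  -3.7] 9
-40 1 y [16.1 29.5 35.7] x [-12.6  -1.5] 15
-35 -1 y [-30.8 -17.5 -14.6] x [-12.4   0.4] 18
-35 1 y [15.8 30.7 33.8] x [-12.1   0.8] 16
-30 -1 y [-29.1 -16.6 -14.8] x [-12.2   6.4] 16
-30 1 y [17.7 32.1 33.5] x [-12.2  -0.3] 14
-25 -1 y [-31.2 -17.  -15.1] x [-12.3   8.1] 20
-25 1 y [17.8 29.8 32.6] x [-11.8   5.7] 14
-20 -1 y [-30.4 -17.5 -15.1] x [-12.4   7.9] 19
-20 1 y [17.6 30.1 32.2] x [-11.7   9.5] 23
-15 -1 y [-30.  -17.2 -14.5] x [-12.5   7.9] 21
-15 1 y [19.5 30.8 31.8] x [-12.5   9.8] 18
-10 -1 y [-31.6 -18.  -14.9] x [-11.9   5.9] 15
-10 1 y [20.8 30.1 31.7] x [-12.1   9.9] 15
-5 -1 y [-26.9 -16.1 -14.3] x [-10.9   7.4] 9
-5 1 y [19.2 28.7 29.7] x [-10.2   7.8] 4
top1 [ 0.44073713 -0.04267823  1.00635205] 0
```

Call:
apply_moves(moves=[[0.005,0,0.1,0,0,0],[0.005,0,0.2,0,0,0],[0.005,0,0.27,0,0,0],[0.005,0,0.31,0,0,0],[0.005,0,0.31,0,0,0]])

```text
time_s: 3.38
tcp_pos: [0.5973, -0.0826, 0.1987]
eef_rot: [179.9, -0.2, -101.7]
contact_force: [0.3, 0.1, 0.4]
gripper_width: 0.0311
```

```bash
cat > look.py <<'E'
from h import *
import sys
from plant import status,imaging
st=status.get_state(); print(st['time_s'],W2L(st['tcp_pos']).round(1),st['eef_rot'].round(2),'F',st['contact_force'].round(1))
print("F latch",(RL.T@st['contact_force'][:2]).round(1))
k=sys.argv[1]
for n in ("side","wrist"):
    i=imaging.camera_info(n); p,d=imaging.capture(n); np.savez(f"{n}{k}.npz",p=p,d=d)
    np.savez(f"{n}{k}i.npz",**{q:np.array(v) for q,v in i.items() if not isinstance(v,str)})
    if n=="side": cv2.imwrite(f"pics/{n}{k}.png",cv2.resize(p[110:210,190:300],None,fx=5.5,fy=5.5,interpolation=cv2.INTER_CUBIC))
    else: cv2.imwrite(f"pics/{n}{k}.png",cv2.resize(p[130:340,140:340],None,fx=2.8,fy=2.8,interpolation=cv2.INTER_CUBIC))
E
python3 look.py 2
```

```text
3.375 [ 25.7 -42.1  48.7] [ 179.95   -0.18 -101.67] F [0.3 0.1 0.4]
F latch [0.3 0.2]
```

View pics/side2.png

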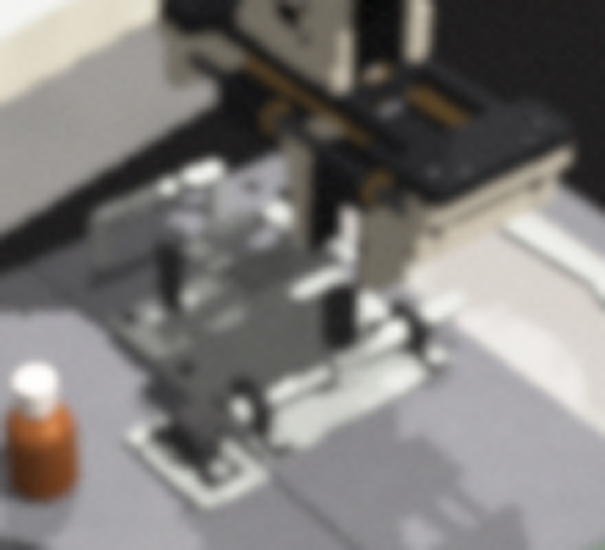

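View pics/wrist2.png

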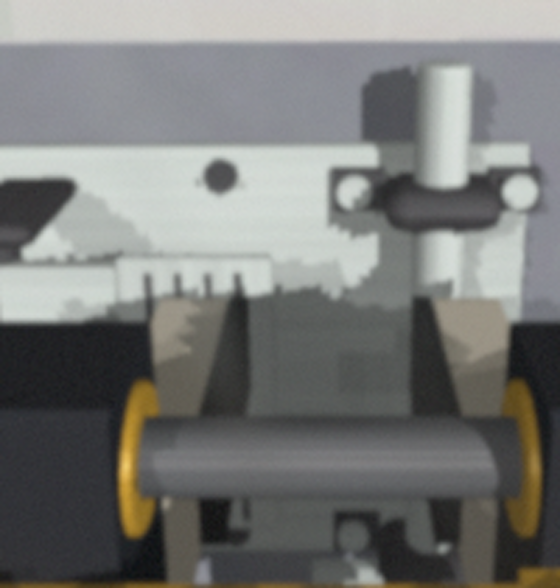

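Call:
apply_moves(moves=[[0,0.007,0.03,0,0,0],[0,0.007,0.05,0,0,0],[0,0.007,0.06,0,0,0],[0,0.007,0.06,0,0,0]])

```text
time_s: 3.98
tcp_pos: [0.5961, -0.0825, 0.1876]
eef_rot: [-180.0, -0.2, -101.7]
contact_force: [-2.7, 0.5, 3.6]
gripper_width: 0.0307
```

```bash
python3 look.py 3
```

```text
3.975 [ 24.6 -42.2  37.6] [-1.8000e+02 -1.7000e-01 -1.0167e+02] F [-2.7  0.5  3.6]
F latch [-2.8 -0. ]
```

Call:
apply_moves(moves=[[0,0,0.01,0,0,0],[0,0,0.02,0,0,0],[0,0,0.02,0,0,0]])

```text
time_s: 4.45
tcp_pos: [0.5961, -0.0825, 0.1836]
eef_rot: [-180.0, -0.2, -101.7]
contact_force: [-3.1, 1.1, 4.9]
gripper_width: 0.0308
```

```bash
python3 look.py 4
```

```text
4.45 [ 24.6 -42.2  33.6] [-1.7999e+02 -1.7000e-01 -1.0167e+02] F [-3.1  1.1  4.9]
F latch [-3.3  0.4]
```

View pics/side4.png

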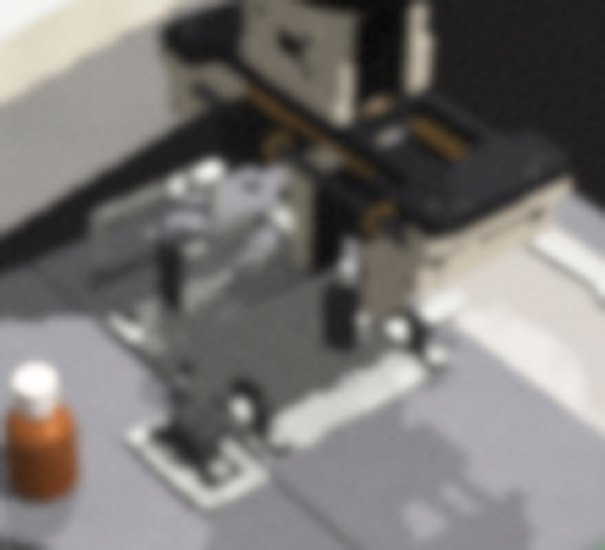

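Call:
apply_moves(moves=[[0,0,0.005,0,0,0],[0,0,0.008,0,0,0],[0,0,0.008,0,0,0]])

```text
time_s: 4.92
tcp_pos: [0.5962, -0.0826, 0.1823]
eef_rot: [-180.0, -0.2, -101.7]
contact_force: [-2.6, 0.8, 6.7]
gripper_width: 0.0306
```

```bash
python3 look.py 5
```

```text
4.925 [ 24.6 -42.2  32.3] [-1.7998e+02 -1.7000e-01 -1.0167e+02] F [-2.6  0.8  6.7]
F latch [-2.7  0.3]
```

Call:
apply_moves(moves=[[0,0,0.004,0,0,0],[0,0,0.006,0,0,0],[0,0,0.006,0,0,0]])

```text
time_s: 5.4
tcp_pos: [0.5962, -0.0826, 0.182]
eef_rot: [-179.9, -0.2, -101.7]
contact_force: [-5.1, 1.9, 9.7]
gripper_width: 0.0306
```

```bash
python3 look.py 6
```

```text
5.4 [ 24.7 -42.2  32. ] [-1.7995e+02 -1.7000e-01 -1.0165e+02] F [-5.1  1.9  9.7]
F latch [-5.4  0.9]
```

View pics/side6.png

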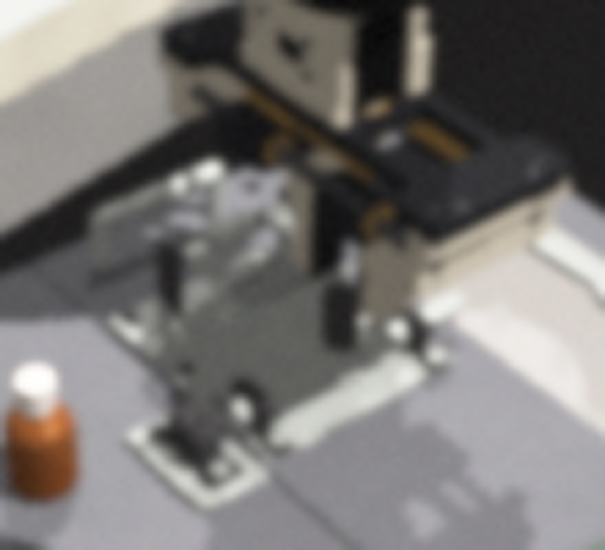

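Call:
apply_moves(moves=[[-0.01,0,0.006,0,0,0],[-0.02,0,0.007,0,0,0],[-0.03,0,0.007,0,0,0],[-0.04,0,0.007,0,0,0],[-0.04,0,0.007,0,0,0]])

```text
time_s: 6.12
tcp_pos: [0.5979, -0.0772, 0.1821]
eef_rot: [-179.9, -0.4, -101.7]
contact_force: [-5.0, -8.6, 10.8]
gripper_width: 0.0305
```

```bash
python3 look.py 7
```

```text
6.125 [ 25.2 -36.6  32.1] [-179.88   -0.36 -101.67] F [-5.  -8.6 10.8]
F latch [-3.1 -9.4]
```

View pics/side7.png

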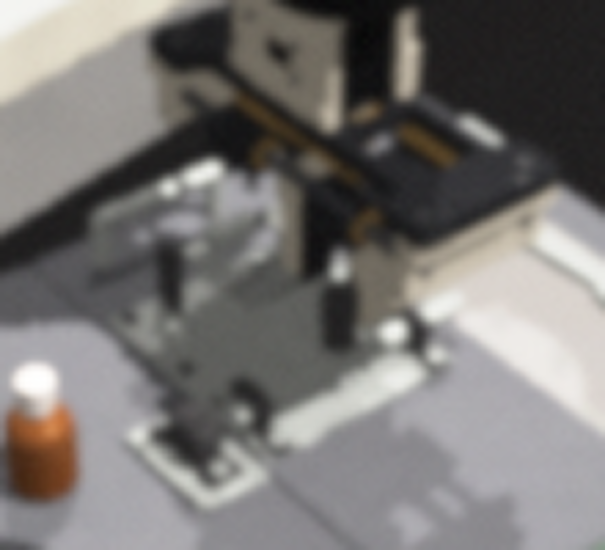

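Call:
apply_moves(moves=[[-0.018,0,0.005,0,0,0],[-0.025,0,0.005,0,0,0],[-0.035,0,0.005,0,0,0],[-0.035,0,0.005,0,0,0]])

```text
time_s: 6.72
tcp_pos: [0.5989, -0.0728, 0.1821]
eef_rot: [-179.9, -0.6, -101.7]
contact_force: [-4.4, -8.5, 9.4]
gripper_width: 0.031
```

```bash
python3 look.py 8
```

```text
6.725 [ 25.3 -32.   32.1] [-179.87   -0.55 -101.7 ] F [-4.4 -8.5  9.4]
F latch [-2.6 -9.2]
```

View pics/side8.png

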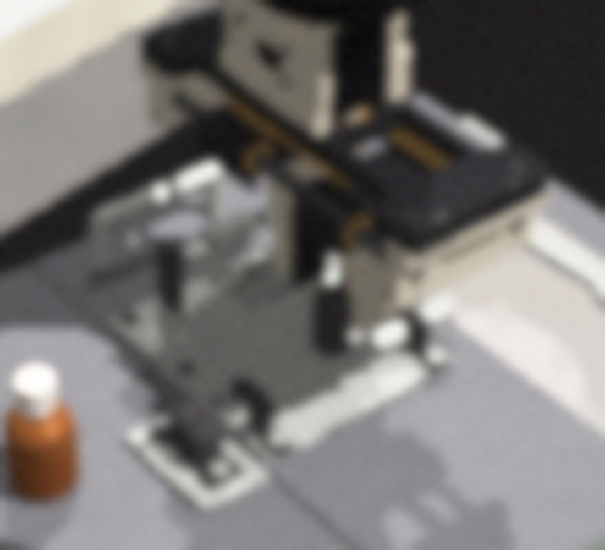

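View pics/wrist8.png

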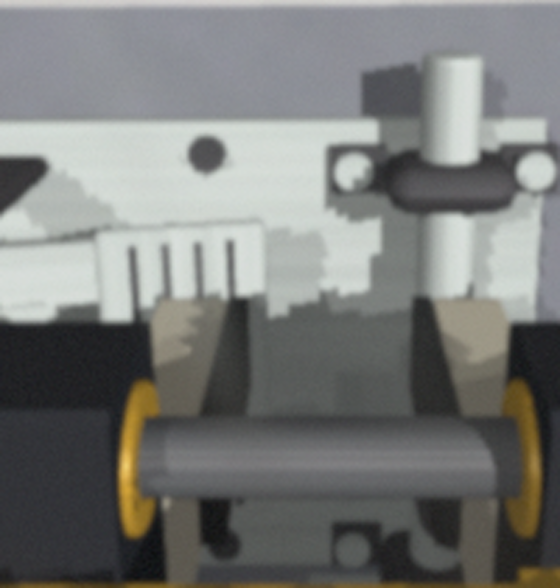

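Call:
apply_moves(moves=[[-0.02,0,0.005,0,0,0],[-0.032,0,0.005,0,0,0],[-0.044,0,0.005,0,0,0],[-0.056,0,0.005,0,0,0],[-0.068,0,0.005,0,0,0],[-0.08,0,0.005,0,0,0],[-0.092,0,0.005,0,0,0],[-0.104,0,0.005,0,0,0],[-0.116,0,0.005,0,0,0],[-0.128,0,0.005,0,0,0]])

```text
time_s: 8.07
tcp_pos: [0.6036, -0.0506, 0.1822]
eef_rot: [-179.9, -0.8, -101.7]
contact_force: [-6.6, -10.8, 11.1]
gripper_width: 0.0308
```

```bash
python3 look.py 9
```

```text
8.075 [25.5 -9.3 32.2] [-179.86   -0.77 -101.74] F [ -6.6 -10.8  11.1]
F latch [ -4.3 -11.9]
```

View pics/side9.png

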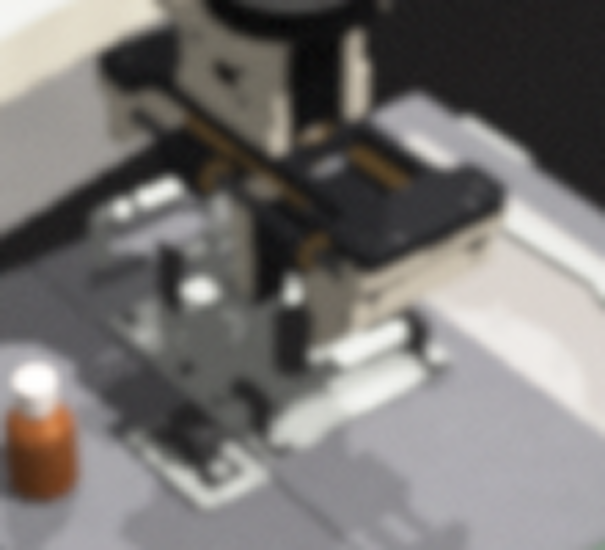

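Call:
apply_moves(moves=[[-0.018,0,0.005,0,0,0],[-0.025,0,0.005,0,0,0],[-0.032,0,0.005,0,0,0],[-0.04,0,0.005,0,0,0],[-0.04,0,0.005,0,0,0]])

```text
time_s: 8.8
tcp_pos: [0.6048, -0.0451, 0.1822]
eef_rot: [-179.9, -1.0, -101.8]
contact_force: [-5.9, -8.7, 10.3]
gripper_width: 0.0309
```

```bash
python3 look.py 10
```

```text
8.8 [25.6 -3.7 32.2] [-179.85   -0.97 -101.76] F [-5.9 -8.7 10.3]
F latch [-4.  -9.7]
```

View pics/side10.png

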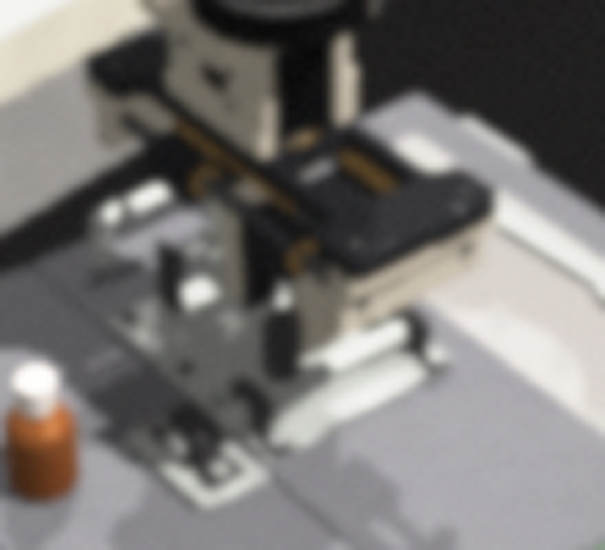

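Call:
apply_moves(moves=[[-0.018,0,0.005,0,0,0],[-0.025,0,0.005,0,0,0],[-0.032,0,0.005,0,0,0],[-0.032,0,0.005,0,0,0]])

```text
time_s: 9.4
tcp_pos: [0.6048, -0.0445, 0.1823]
eef_rot: [-179.9, -1.4, -101.8]
contact_force: [-5.9, -22.7, 10.8]
gripper_width: 0.031
```

```bash
python3 look.py 11
python3 - <<'E'
from plant import imaging
from h import *
i=imaging.camera_info("top");p,d=imaging.capture("top"); np.savez("top11.npz",p=p,d=d);np.savez("top11i.npz",**{q:np.array(v) for q,v in i.items() if not isinstance(v,str)})
cv2.imwrite("pics/top11.png",cv2.resize(p[110:195,220:320],None,fx=7,fy=7,interpolation=cv2.INTER_CUBIC))
E
```

```text
9.4 [25.5 -3.2 32.3] [-179.92   -1.44 -101.79] F [ -5.9 -22.7  10.8]
F latch [ -1.3 -23.4]
```

View pics/side11.png

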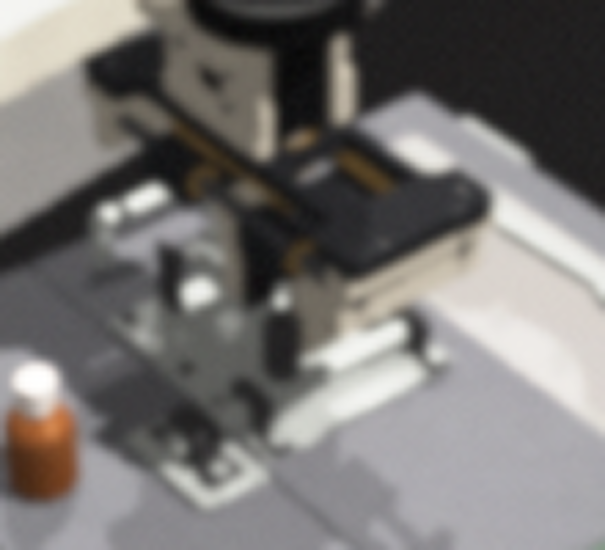

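View pics/top11.png

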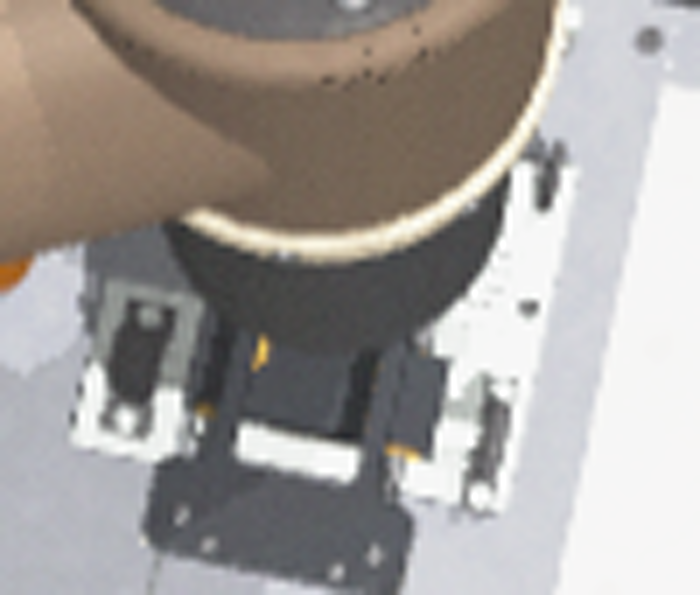

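```bash
python3 - <<'E'
from h import *
for n,c in (("side4",(341,245)),("side11",(281,300))):
    p,d,i=load(n); print(n,W2L(onz(i,c[0]/5.5+190-.4,c[1]/5.5+110-.4,.208)).round(1))
E
python3 - <<'E'
import cv2
import numpy as np
a=np.load('side4.npz')['p'][140:185,235:265];b=np.load('side11.npz')['p'][140:185,225:255]
cv2.imwrite('pics/cmp.png',cv2.resize(np.hstack([a,b]),None,fx=12,fy=12,interpolation=cv2.INTER_NEAREST))
E
```

```text
side4 [ 27.5 -40.   58. ]
side11 [11.9  7.4 58. ]
```

View pics/cmp.png

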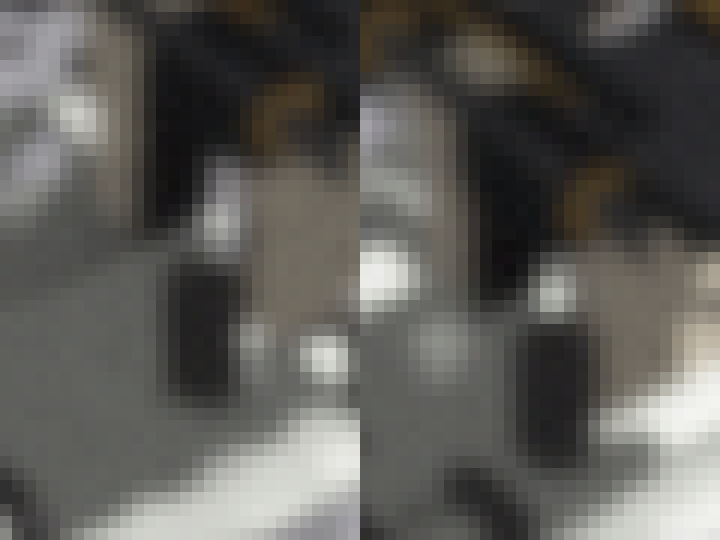

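Run:
```python
from h import *
p,d,i=load("side4")
for c in ((251.7,163.3),(241.1,168.5)): print(W2L(onz(i,*c,.208)).round(1))
for t in (0,2.5,30,33,36): print(t,proj(i,L2W(-.75,-19.5+t,58)).round(1),proj(i,L2W(-.75,-19.5+t,40)).round(1))
```

```text
[ -2.1 -16.2  58. ]
[-2.2 17.2 58. ]
0 [252.4 162.5] [252.2 168.2]
2.5 [251.6 162.9] [251.5 168.6]
30 [242.9 167.2] [242.9 172.9]
33 [241.9 167.6] [241.9 173.3]
36 [241.  168.1] [241.  173.8]
```

Call:
apply_moves(moves=[[0.005,0,0.005,0,0,0],[0.012,0,0.005,0,0,0],[0.012,0,0.005,0,0,0],[0.012,0,-0.02,0,0,0],[0.012,0,-0.06,0,0,0],[0.012,0,-0.12,0,0,0],[0.012,0,-0.25,0,0,0],[0.012,0,-0.45,0,0,0],[0.012,0,-0.6,0,0,0],[0.012,0,-0.6,0,0,0]])

```text
time_s: 10.8
tcp_pos: [0.6059, -0.0441, 0.3056]
eef_rot: [-179.7, -1.4, -101.8]
contact_force: [-0.4, -0.4, -0.2]
gripper_width: 0.0307
```

```bash
python3 look.py 12
python3 - <<'E'
from plant import imaging
import cv2
p,d=imaging.capture("top"); cv2.imwrite("pics/top12.png",p)
E
```

```text
10.8 [ 26.5  -2.5 155.6] [-179.65   -1.35 -101.82] F [-0.4 -0.4 -0.2]
F latch [-0.4 -0.4]
```

View pics/side12.png

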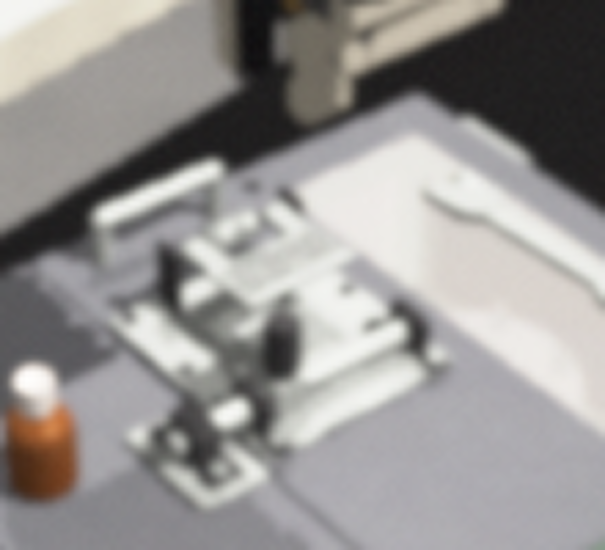

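View pics/wrist12.png

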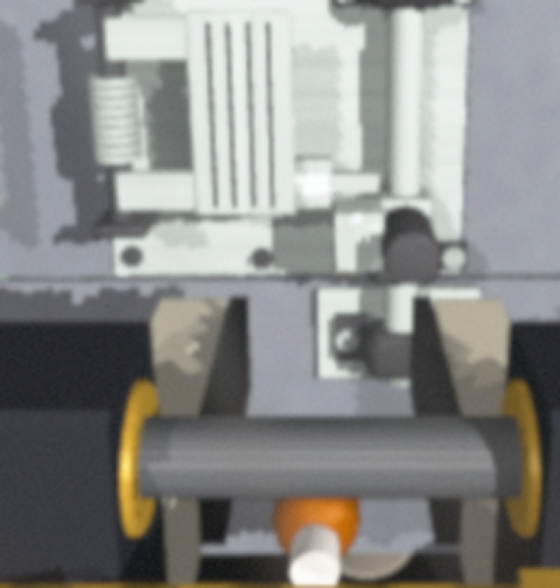

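Run:
```python
from h import *
for n in ("wrist12","side12","side0"):
    p,d,i=load(n); v,u=np.nonzero(d>0)
    c=np.c_[(u-i['cx'])/i['fx'],-(v-i['cy'])/i['fy'],-np.ones(len(u))]*d[v,u][:,None]
    W=c@i['T'][:3,:3].T+i['T'][:3,3]; L=np.c_[(W[:,:2]-ORG)@RL,W[:,2]-.15]*1000
    m=(L[:,0]>40)&(L[:,0]<64)&(L[:,1]>-50)&(L[:,1]<2)&(L[:,2]>25)&(L[:,2]<60)
    k=(abs(L[:,0])<14)&(abs(L[:,1])<40)&(L[:,2]>54)&(L[:,2]<64)
    A=np.c_[L[m][:,:2],np.ones(m.sum())]; sol=np.linalg.lstsq(A,L[m][:,2],rcond=None)[0]
    print(n,"plate z",np.median(L[m][:,2]).round(1),m.sum(),"slope x",sol[0].round(3),"knob",np.median(L[k],axis=0).round(1),k.sum())
```

```text
wrist12 plate z 40.1 1665 slope x 0.009 knob [ 1.6 15.6 57.6] 322
side12 plate z 40.2 114 slope x 0.022 knob [-0.7 18.7 57.4] 32
side0 plate z 40.4 115 slope x -0.002 knob [ -1.3 -15.2  57.2] 30
```

```bash
python3 -c "
from plant import r,status
print(r.close_job(), status.get_state()['contact_force'])"
```

```text
the job is handed in; nothing more can be done
the job is handed in; nothing more can be done
```

The bolt is fully home in the keeper, the catch has sprung back up behind it, and the job was handed in at about 11 s of the 40 s allowed. No verdict was reported, so this rests on my own checks.

**What I did:** One fingertip pressed the thumb plate down to its stop, where the force rose sharply to about 10 N. Keeping it pressed, the other fingertip pushed the knob about 34 mm until it stopped. There the push force jumped from about 10 N to 23 N. I then eased back with the plate still held, lifted clear and let the catch rise.

**Last checks:**
- **Bolt:** the side camera put the knob at a travel of about 36 mm. Depth readings put the knob's y at 15.6 mm (wrist) and 18.7 mm (side), against 16.5 mm expected. The bolt tip is visible in the keeper. The wrist reading by itself gives 35.1 mm, still past the 33 mm needed.
- **Catch:** the plate top is back at 40 mm. Its tilt read 0.009 rad from the wrist camera and 0.022 rad from the side, both below 0.03.
- **Contact and bystanders:** the contact force was about zero with the fingertips about 100 mm above the latch. The bottle looked unmoved in the pictures, and the gripper never went near the spanner or crucible. I did not measure any of their positions again at the end.

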